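Face up a paint tub in its display lane

TASK

In the craft studio's paint stand, one tub has been left back in its lane with its label turned away. Bring it forward until it rests against the clear front lip of its lane and roll it round on the spot until its label faces straight out to the front; there is no room to grip it, but a light fingertip near the edge of its lid does it. Press gently, under 25 N, or the push-on lid gives way; keep the tub standing in its lane, and leave the other tubs and everything else on the table as they are.

Things in the scene. Friction and masses are not known exactly. Their poses are not given: they have to be found in the camera images.
- tub_lid (a point): Centre of the flat lid top of the tub to be faced: white paint tub 96 mm across, 92 mm from lane floor to this point, blue push-on lid 100 mm across, 0.5 to 1 kg. z up; x out through the label's middle. Lid matt (friction about 1) and stiff (about 20 N per mm); foot and side slick (about 0.12): a fingertip pressed with 6 to 10 N drags the tub, or rolls it if led round about 40 mm from the axis.
- tub_label (a point): Middle of that tub's label on its side, 48 mm from the axis, 50 mm below the lid top; x straight out of the label, z up. Pale wrap label 72 mm wide with a dark panel in its middle; a 16 mm wide paper seal strip runs from its middle up over the lid's edge, 25 mm onto the lid, and shows from above which way the label faces.
- lane: The fixed lane of this tub (one of three, which one varies): grey glide tray 288 x 112 mm on a white stand whose front looks away from the robot. Origin under its middle line; x along the lane to its front, z up. Floor 4 mm above the origin, 106 mm between walls 42 mm high. With the tub at the lip its axis is 75 mm ahead of the origin. Lanes are 117 mm apart; their tubs are equally tall.
- lane_lip (a point): Middle of the inner (tub-side) upper edge of the clear front lip of that lane, 123 mm ahead of the lane's origin and 30 mm above it; the lip stands across the lane, 26 mm high above the lane's floor and 4 mm thick; x points out to the front
- tub_b1_lid (a point): Lid top centre of a bystander tub, same kind, at the front of another lane; to be left alone
- tub_b2_lid (a point): Lid top centre of a bystander tub, same kind, standing behind the one before in the same lane, label forward; to be left alone
- tub_c1_lid (a point): Lid top centre of a bystander tub, same kind, at the front of the third lane; to be left alone
- dye_bottle: White dye bottle with a black cap, 58 mm in diameter, 115 mm tall, on the table; origin under its foot; to be left alone
- brush_pot: Clear pot with three brushes, 80 mm in diameter, 190 mm tall, on the table; origin under its foot; to be left alone
- tape_roll: Roll of tape, 96 mm across, 25 mm high, flat on the table; origin under its middle; to be left alone
- flat_brush: Brush 200 mm long lying on the table; to be left alone
- sanding_block: Cork sanding block 100 x 65 x 37 mm on the table; origin under its middle; to be left alone
Things that resemble listed ones, but are neither listed nor needed, are in the scene too. What is shaped like the part that bears tub_lid but green, red or yellow is not meant.

How it is judged (in metres and radians):
At the end, for the whole second after the job is handed in: The tub stands upright and at rest in its lane within 5 mm of the front lip, with the middle of its label facing straight out to the front of the lane within 0.15 rad (about 8.5 degrees) (x of tub_lid in the frame of lane above 0.07 m and z of tub_lid in the frame of lane below 0.1 m and x of tub_label in the frame of lane above 0.112 m and angle between the x axis of tub_label and the x axis of lane, either way round below 0.15 rad and angle between tub_lid's own z axis and vertical below 0.05 rad and linear speed of tub below 0.01 m/s and angular speed of tub below 0.05 rad/s); the robot touches nothing.
It fails at once if the tub is pressed or struck with more than 25 N (contact force between any of the fingers, the arm and tub above 25 N).
It fails at once if the tub is tipped or lifted out of its lane (angle between tub_lid's own z axis and vertical above 0.2 rad or z of tub_lid in the frame of lane above 0.125 m).
It fails at once if another tub is shifted by more than 8 mm (distance of any of tub_b1_lid, tub_b2_lid, tub_c1_lid from where it was at the start of the episode above 0.008 m).
It fails at once if something else on the table is moved by more than 20 mm (distance of any of dye_bottle, brush_pot, tape_roll, flat_brush, sanding_block from where it was at the start of the episode above 0.02 m).
It also fails if it takes over 72 s, if anything falls off the work surface, if the arm or the gripper's body presses on something with over 40 N, if the wrist force passes 120 N, or if a joint passes its speed limit or range.

ROBOT

A 6-joint arm with a two-finger parallel gripper is mounted at the origin on the work surface. World frame = base frame: x ahead of the robot, y to its left, z up, the work surface at z = 0. Lengths are in mm, angles in degrees, forces in N, time in s.
With the tool pointing down it reaches from about 275 to 850 mm from the base axis. Payload 5.2 kg.
Tool frame: the origin (TCP) lies on the centre line of the jaws, within the pads' length; the fingertips stand 25 mm ahead of it and the grasp point (between the pads) lies 6 mm ahead of it; x points along the fingers, y is the direction in which the jaws open and shut, and the axes are right-handed (so a half turn about x gives the same grasp; the last joint's range is limited). The gripper opens to 85 mm and grips with 20 to 120 N. Pads are 22 mm wide; open, the fingers measure 114 mm over their backs; the gripper's body (76 mm by 85 mm) begins 54 mm behind the grasp point. The pads swing forward as they close: fully open they stand 13 mm farther back than shut.
Start: joints at [-81.52, 14.817, 87.949, -0, 77.235, -11.62], TCP at [189.028, -516.501, 256.31] pointing down, gripper open.
Joint ranges: [-179.93, 179.93], [-52.35, 119.4], [10.71, 147.94], [-69.91, 249.91], [12.55, 155.21], [-178.61, 178.61]. Speed limits (degrees/s): [147.25, 147.25, 180, 180, 180, 180].

INTERFACE

Orientations are given as a 3x3 rotation matrix whose columns are the frame's x, y, z axes.
In Python, from plant import sensors, vision, order, finder gives the robot as it stands. The module is installed in compiled form; this text tells all that it offers.
- The arm moves only by the shell command python3 -m creep 'ROWS' [FORCE]. ROWS is JSON, a list of rows, each a list of 5 numbers: the shift along the tool's x, y, z in cm, then the turn about the tool's x in rad, then the gripper command: -1 is shut, 1 is fully open, values between are in proportion. A call has 1 to 20 rows; each row is the pose to reach, as a shift and turn from the pose commanded when the call began, along the tool's axes at that moment; what a row does not reach only later rows make up. A row lasts 1/10 s, in which the tool goes at most 50 mm and 8.59 degrees, less where a joint would pass 70% of its speed; a pose out of reach is approached as far as the arm can. A call with a gripper value outside its range is refused whole. The fingers move at their own pace and stop on an object; FORCE is the grip in N (left out, the last holds). Time passes only in rows, so rows that repeat a pose let the fingers close. It gives the time, the measured TCP pose, the force and the opening at its end, in the units of the state.
- sensors.get_obs(): the state, without advancing time (a new reading comes with each control period).
- vision.capture(name): name is "side" or "top"; returns the picture (384x512x3 uint8, red, green, blue); there is no depth.
- vision.get_calibration(name): a dict with "camera_matrix" (3x3 intrinsics, pixels), "extrinsics" (4x4, takes a point from world to camera coordinates). Camera axes: x right, y up, looking along -z (the intrinsics and any distortion apply to the point x, -y, -z); pixel columns grow to the right and rows downward; lengths in mm; the calibration is good to about 2 mm. A picture is of the moment at which its call begins. get_calibration takes no time and is no camera call.
- order.close_job(): hands the job in, once; it reports no verdict.
Trained networks look in the newest picture that a camera, given by its name, has taken for a name from the list of things; names that differ only in an ending like _2 or _b are one class to them, and where a whole thing is asked for, a point or a joint stands for the part that bears it (a point fixed in the world has none). Each returns a list of dicts, best first, with "confidence" (0 to 1); they miss things now and then, are a little off and sometimes report something else, mostly with a low value. They report only what shows in the picture. A call takes as long as a camera call. They do not tell look-alikes from the thing itself.
- finder.boxes_of(target, camera): "box" ([centre column, centre row, width, height] in pixels, round what is visible of it).
The state is a dict: "time": time; "joints": joint angles; "joint_velocities": joint speeds; "tau": joint torques, N m; "position": TCP position; "eef_rot": TCP orientation; "contact_force": force on the tool from outside, world axes, zero at the start; "wrist_torque": the same for the moment, N m; "width": opening from 0.0 (shut) to 1.0 (fully open).
Only numpy, scipy, OpenCV 4.12 (cv2) and the standard library are available. Lean on these libraries where they do the work, as an engineer would, in place of code of your own. Each camera call takes 0.05 s, during which the arm holds its last target.

## Working session

There is one attempt and no reset: what is moved stays moved. The work goes in short steps, Python scripts to look and compute and a shell command to move; the robot and the scene stay as the last step left them, time stands still between calls to the robot, and variables do not carry over. Pictures are saved under pics/ and viewed, and the job is handed in when it is done.

```bash
mkdir -p pics
cat > h.py <<'E'
import numpy as np, cv2
from plant import sensors, vision, order, finder
np.set_printoptions(precision=3,suppress=True)
def snap(cam,fn,crop=None,scale=None):
    im=vision.capture(cam); 
    b=cv2.cvtColor(im,cv2.COLOR_RGB2BGR)
    if crop: b=b[crop[1]:crop[3],crop[0]:crop[2]]
    if scale: b=cv2.resize(b,None,fx=scale,fy=scale,interpolation=cv2.INTER_CUBIC)
    cv2.imwrite('pics/'+fn,b); return im
def P(cam):
    c=vision.get_calibration(cam); return np.array(c['camera_matrix']),np.array(c['extrinsics']),c
def proj(cam,p):
    K,E,_=P(cam); q=E@np.append(p,1); q=np.array([q[0],-q[1],-q[2]]); u=K@q; return u[:2]/u[2]
def ray(cam,uv):
    K,E,_=P(cam); d=np.linalg.inv(K)@np.array([uv[0],uv[1],1]); d=np.array([d[0],-d[1],-d[2]])
    R=E[:3,:3]; o=-R.T@E[:3,3]; return o,R.T@d
def onz(cam,uv,z):
    o,d=ray(cam,uv); return o+d*(z-o[2])/d[2]
E
python3 - <<'E'
from h import *
for c in ['top','side']:
    snap(c,c+'0.png',scale=1.5); K,E,d=P(c); print(c,d.keys(),K,E)
    for t in ['tub_lid','tub_label','lane','dye_bottle','brush_pot']:
        for r in finder.boxes_of(t,c)[:6]: print(t,r)
print(sensors.get_obs())
E
```

```text
top dict_keys(['camera_matrix', 'extrinsics']) [[363.166   0.    259.236]
 [  0.    363.166 192.446]
 [  0.      0.      1.   ]] [[    0.025    -1.        0.012   -37.069]
 [    0.992     0.026     0.12   -514.7  ]
 [   -0.12      0.009     0.993 -1032.781]
 [    0.        0.        0.        1.   ]]
tub_lid {'box': [281.7, 186.1, 37.4, 42.5], 'confidence': 0.87}
tub_lid {'box': [343.3, 269.0, 43.2, 39.7], 'confidence': 0.8}
tub_lid {'box': [336.8, 153.9, 38.0, 39.9], 'confidence': 0.72}
tub_lid {'box': [334.6, 207.9, 41.5, 36.9], 'confidence': 0.6}
tub_label {'box': [280.3, 188.3, 39.0, 42.5], 'confidence': 0.94}
tub_label {'box': [333.8, 206.8, 44.1, 36.3], 'confidence': 0.81}
tub_label {'box': [334.0, 149.9, 38.8, 39.7], 'confidence': 0.8}
tub_label {'box': [343.1, 267.2, 38.9, 36.6], 'confidence': 0.8}
lane {'box': [278.5, 195.1, 44.6, 101.0], 'confidence': 0.88}
lane {'box': [116.2, 137.5, 40.8, 41.4], 'confidence': 0.36}
lane {'box': [104.2, 239.8, 41.1, 32.1], 'confidence': 0.16}
dye_bottle {'box': [387.4, 169.8, 29.3, 20.5], 'confidence': 0.87}
dye_bottle {'box': [191.3, 209.
[... 936 characters left out ...]
.8, 278.4, 37.6, 23.0], 'confidence': 0.73}
dye_bottle {'box': [264.1, 132.1, 9.9, 30.0], 'confidence': 0.94}
brush_pot {'box': [295.6, 127.4, 20.1, 34.3], 'confidence': 0.59}
{'time': 0.6, 'joints': array([-81.52 ,  14.814,  87.95 ,  -0.   ,  77.236, -11.623]), 'joint_velocities': array([ 0.021,  0.067,  0.034,  0.049, -0.025,  0.042]), 'tau': array([ -0.002, -44.567, -29.077,  -0.   ,   0.001,  -0.   ]), 'position': array([ 189.028, -516.485,  256.325]), 'eef_rot': array([[-0.   ,  0.344, -0.939],
       [-0.   , -0.939, -0.344],
       [-1.   ,  0.   ,  0.   ]]), 'contact_force': array([-0.262,  0.4  ,  0.468]), 'wrist_torque': array([ 0.023, -0.013,  0.019]), 'width': 1.0044720478171318}
```

View pics/top0.png

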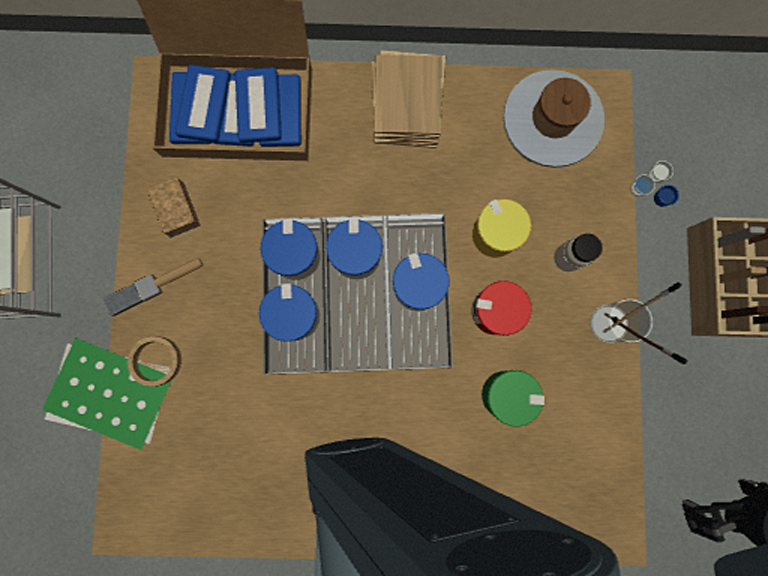

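View pics/side0.png

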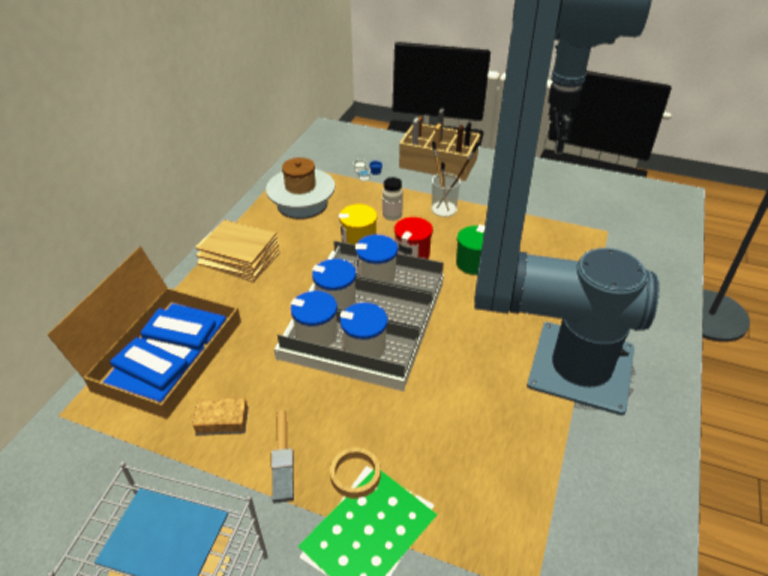

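Run:
```python
from h import *
snap('top','topc.png',crop=(210,110,410,310),scale=3)
snap('side','sidec.png',crop=(190,110,350,230),scale=5)
```

```text
(no output)
```

View pics/topc.png

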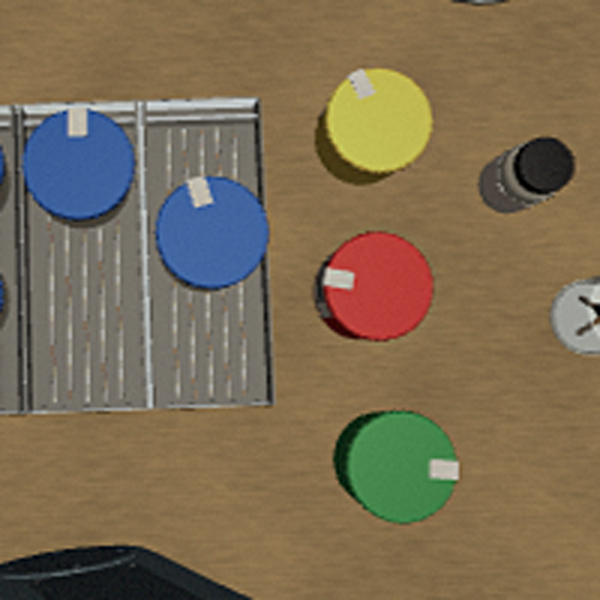

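View pics/sidec.png

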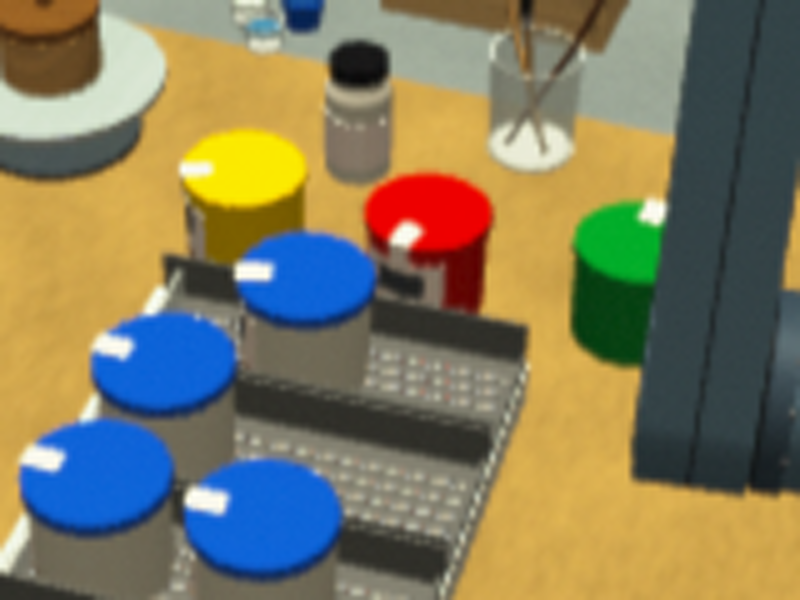

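The image shows the target: the blue lid in the right-hand lane (topc ≈ (212,232), i.e. full ≈ (281,187)). Its strip is turned about 17° to the left of forward. The red, yellow and green tubs are look-alikes. Next I'll measure.

```bash
cat >> h.py <<'E'
def bluelids(im):
    h=cv2.cvtColor(im,cv2.COLOR_RGB2HSV); m=cv2.inRange(h,(100,120,60),(125,255,255))
    return m
def lidmask(cam,im,box,grow=4):
    m=bluelids(im); x,y,w,hh=box; M=np.zeros_like(m)
    x0,x1,y0,y1=[int(round(v)) for v in (x-w/2-grow,x+w/2+grow,y-hh/2-grow,y+hh/2+grow)]
    M[y0:y1,x0:x1]=m[y0:y1,x0:x1]; return M
E
python3 - <<'E'
from h import *
it=vision.capture('top'); isd=vision.capture('side')
m=bluelids(it)
n,l,s,c=cv2.connectedComponentsWithStats(m)
for i in range(1,n):
    if s[i,4]>300:
        pts=cv2.convexHull(np.argwhere(l==i)[:,::-1].astype(np.float32)); print('top',s[i],c[i],cv2.fitEllipse(pts))
m=bluelids(isd)
n,l,s,c=cv2.connectedComponentsWithStats(m)
for i in range(1,n):
    if s[i,4]>100: pts=cv2.convexHull(np.argwhere(l==i)[:,::-1].astype(np.float32)); print('side',s[i],c[i],cv2.fitEllipse(pts))
# stand corners in crop coords -> full
for z in (0,30,60,80):
    for uv in [(258,100),(272,403),(146,104),(152,408),(20,106),(26,412),(259,122)]:
        f=(210+uv[0]/3,110+uv[1]/3); print(z,uv,onz('top',f,z))
E
```

```text
top [ 113   43   87   53 3040] [157.711  70.754] ((157.2067108154297, 70.5179214477539), (62.547119140625, 111.24208068847656), 91.19140625)
top [ 174  147   37   37 1023] [192.037 165.791] ((192.00709533691406, 164.96429443359375), (36.49631118774414, 37.538307189941406), 84.2129898071289)
top [ 218  147   37   36 1014] [235.718 165.273] ((235.54727172851562, 164.47117614746094), (36.715858459472656, 37.425262451171875), 95.90800476074219)
top [ 262  169   37   37 1030] [280.357 187.895] ((280.18280029296875, 187.0424346923828), (37.04435729980469, 37.32014083862305), 37.963645935058594)
top [ 173  190   38   38 1063] [191.445 209.008] ((191.3357696533203, 208.20040893554688), (37.36643981933594, 38.1920280456543), 68.07721710205078)
side [237 156  28  20 395] [251.438 165.777] ((250.7681884765625, 165.60516357421875), (18.911762237548828, 28.13528823852539), 89.56865692138672)
side [209 172  28  21 444] [223.194 182.678] ((222.66311645507812, 182.47975158691406), (20.697975158691406, 28.549789428710938), 84.0531997680664)
side [194 194  31  23 534] [209.672 205.242] ((209.080596923
[... 975 characters left out ...]
.   ]
30 (20, 106) [653.381 106.314  30.   ]
30 (26, 412) [353.565  88.865  30.   ]
30 (259, 122) [ 643.814 -131.118   30.   ]
60 (258, 100) [ 658.252 -126.545   60.   ]
60 (272, 403) [ 368.516 -143.385   60.   ]
60 (146, 104) [651.243 -18.401  60.   ]
60 (152, 408) [361.122 -31.312  60.   ]
60 (20, 106) [645.849 102.904  60.   ]
60 (26, 412) [354.54   85.951  60.   ]
60 (259, 122) [ 636.554 -127.79    60.   ]
80 (258, 100) [ 652.989 -124.351   80.   ]
80 (272, 403) [ 368.895 -140.863   80.   ]
80 (146, 104) [646.117 -18.312  80.   ]
80 (152, 408) [361.644 -30.972  80.   ]
80 (20, 106) [640.828 100.632  80.   ]
80 (26, 412) [355.19   84.008  80.   ]
80 (259, 122) [ 631.714 -125.572   80.   ]
```

```bash
cat >> h.py <<'E'
from scipy.optimize import least_squares
def hullpts(mask):
    c,_=cv2.findContours(mask,cv2.RETR_EXTERNAL,cv2.CHAIN_APPROX_NONE); c=max(c,key=len)
    return cv2.convexHull(c)[:,0,:].astype(float)
def lidhulls(im,cam):
    n,l,s,c=cv2.connectedComponentsWithStats(bluelids(im)); out=[]
    for i in range(1,n):
        if 300<s[i,4]<1500: out.append((c[i],((l==i)*255).astype(np.uint8)))
    return out
def simhull(cam,p,t=10,r=50):
    a=np.linspace(0,2*np.pi,60,endpoint=False); q=[]
    for dz in (0,-t):
        for k in a: q.append(proj(cam,[p[0]+r*np.cos(k),p[1]+r*np.sin(k),p[2]+dz]))
    q=np.array(q,np.float32); return q
def moments(q):
    h=cv2.convexHull(q.astype(np.float32)); x0,y0=q.min(0); x1,y1=q.max(0)
    return np.array([(x0+x1)/2,(y0+y1)/2])
def ext(q,off=0.):
    # support in 16 directions
    a=np.linspace(0,2*np.pi,16,endpoint=False); D=np.c_[np.cos(a),np.sin(a)]
    return (q@D.T).max(0)+off
def fitlid(mt,ms,p0,t=10):
    ht,hs=hullpts(mt),hullpts(ms) if ms is not None else None
    def f(v):
        r=[ext(simhull('top',v[:3],t))-ext(ht,v[3])]
        if hs is not None: r.append(ext(simhull('side',v[:3],t))-ext(hs,v[3]))
        return np.concatenate(r)
    s=least_squares(f,np.append(p0,0.3)); return s.x,np.sqrt(np.mean(s.fun**2)),s.fun
E
python3 - <<'E'
from h import *
it=vision.capture('top'); isd=vision.capture('side')
T=lidhulls(it,'top'); S=lidhulls(isd,'side')
for tc,sc in [((280,188),(251,166)),((236,165),(223,182)),((192,166),(209,205)),((191,209),(243,213))]:
    mt=min(T,key=lambda a:np.hypot(*(a[0]-tc)))[1]; ms=min(S,key=lambda a:np.hypot(*(a[0]-sc)))[1]
    for t in (6,12):
        x,e,_=fitlid(mt,ms,[550,0,120],t); print(t,x,e)
E
```

```text
Traceback (most recent call last):
  File "h.py", line 53, in fitlid
    s=least_squares(f,np.append(p0,0.3)); return s.x,np.sqrt(np.mean(s.fun**2)),s.fun
  File "h.py", line 51, in f
    if hs is not None: r.append(ext(simhull('side',v[:3],t))-ext(hs,v[3]))
                                    ~~~~~~~^^^^^^^^^^^^^^^^
  File "h.py", line 38, in simhull
    for k in a: q.append(proj(cam,[p[0]+r*np.cos(k),p[1]+r*np.sin(k),p[2]+dz]))
                         ~~~~^^^^^^^^^^^^^^^^^^^^^^^^^^^^^^^^^^^^^^^^^^^^^^^^^
  File "h.py", line 13, in proj
    K,E,_=P(cam); q=E@np.append(p,1); q=np.array([q[0],-q[1],-q[2]]); u=K@q; return u[:2]/u[2]
          ~^^^^^
  File "h.py", line 11, in P
    c=vision.get_calibration(cam); return np.array(c['camera_matrix']),np.array(c['extrinsics']),c
ValueError: time passes only in moves, steps and waits
```

```bash
sed -i 's/^def P(cam):/from functools import lru_cache\n@lru_cache\ndef P(cam):/; s/q=np.array(q,np.float32); return q/return np.array(q)/' h.py
python3 - <<'E'
from h import *
it=vision.capture('top'); isd=vision.capture('side')
T=lidhulls(it,'top'); S=lidhulls(isd,'side')
for tc,sc in [((280,188),(251,166)),((236,165),(223,182)),((192,166),(209,205)),((191,209),(243,213))]:
    mt=min(T,key=lambda a:np.hypot(*(a[0]-tc)))[1]; ms=min(S,key=lambda a:np.hypot(*(a[0]-sc)))[1]
    for t in (6,12):
        x,e,_=fitlid(mt,ms,[550,0,120],t); print(t,x,e)
E
```

```text
6 [519.577 -78.21  133.928   0.294] 0.3244715814618755
12 [519.41  -78.081 137.151   0.559] 0.2931273053714348
6 [576.595  41.849 135.049   0.432] 0.3822087319340749
12 [576.459  41.82  138.102   0.715] 0.3831868317759939
6 [572.06  158.115 134.986   0.406] 0.24692281847340286
12 [571.984 158.02  137.931   0.711] 0.26071718090962026
6 [457.08  154.283 134.884   0.234] 0.27666404166398334
12 [457.049 154.139 137.789   0.512] 0.314810753302454
```

```bash
cat >> h.py <<'E'
def strip(im,c,cam='top'):
    # c: lid centre world. sample polar map on lid top plane
    h=cv2.cvtColor(im,cv2.COLOR_RGB2HSV); 
    A=np.deg2rad(np.arange(-180,180,1.)); Rr=np.arange(27,49,1.)
    g=np.array([[proj(cam,[c[0]+r*np.cos(a),c[1]+r*np.sin(a),c[2]]) for a in A] for r in Rr]).astype(np.float32)
    s=cv2.remap(h[:,:,1],g[:,:,0],g[:,:,1],cv2.INTER_LINEAR).astype(float)
    w=np.clip(180-s,0,None); w=w*(Rr[:,None]); X=(w*Rr[:,None]*np.cos(A)).sum(); Y=(w*Rr[:,None]*np.sin(A)).sum()
    return np.rad2deg(np.arctan2(Y,X)), w.sum()/w.size
E
python3 - <<'E'
from h import *
it=vision.capture('top'); isd=vision.capture('side')
z=136
for n,c in dict(t=(519.5,-78.1),c1=(576.5,41.8),b1=(572,158),b2=(457.1,154.2)).items():
    print(n,strip(it,[*c,z]),strip(isd,[*c,z],'side'))
b=cv2.cvtColor(it,cv2.COLOR_RGB2BGR)[130:260,165:305]
cv2.imwrite('pics/z.png',cv2.resize(b,None,fx=4.5,fy=4.5,interpolation=cv2.INTER_CUBIC))
E
```

```text
t (np.float64(17.59922557447049), np.float64(1414.202398989899)) (np.float64(6.09183434598955), np.float64(659.5820707070707))
c1 (np.float64(-4.171891533575154), np.float64(1194.9828282828282)) (np.float64(-4.723556689366111), np.float64(585.8810606060606))
b1 (np.float64(-3.804903512252918), np.float64(920.6359848484849)) (np.float64(-0.5629104732227175), np.float64(543.9525252525252))
b2 (np.float64(-3.9141560790948606), np.float64(1013.9804292929293)) (np.float64(1.4328085421356573), np.float64(538.6099747474748))
```

View pics/z.png

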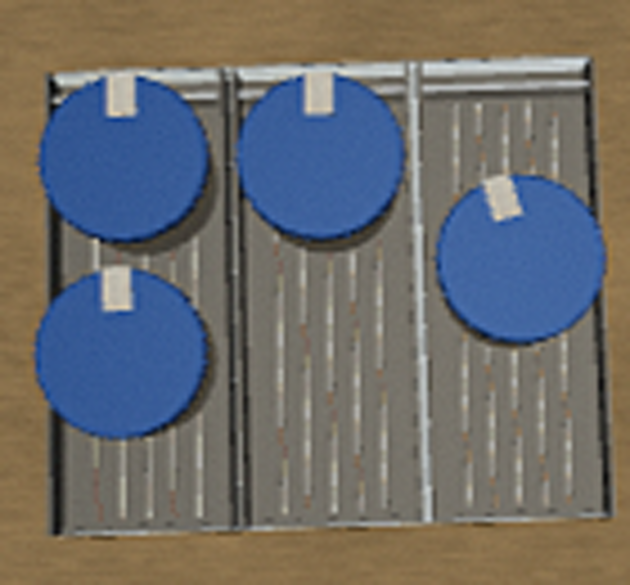

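```bash
cat >> h.py <<'E'
def strip2(im,c,box,cam='top'):
    h=cv2.cvtColor(im,cv2.COLOR_RGB2HSV).astype(float); v=h[:,:,2]; s=h[:,:,1]
    # soft strip weight: low sat; restricted to pixels whose plane point is within r 22..47
    P3=[];W=[]
    for y in range(box[1],box[3]):
        for x in range(box[0],box[2]):
            p=onz(cam,(x,y),c[2])[:2]-c[:2]; r=np.hypot(*p)
            if 18<r<48.5:
                w=np.clip((200-s[y,x])/150,0,1)
                if w>0.15: P3.append(p);W.append(w)
    P3=np.array(P3);W=np.array(W); m=(P3*W[:,None]).sum(0)/W.sum()
    return np.rad2deg(np.arctan2(m[1],m[0])),m,W.sum()
E
python3 - <<'E'
from h import *
it=vision.capture('top'); isd=vision.capture('side')
z=136
for n,c in dict(t=(519.5,-78.1),c1=(576.5,41.8),b1=(572,158),b2=(457.1,154.2)).items():
    for cam,im in (('top',it),('side',isd)):
        u=proj(cam,[*c,z]).astype(int); print(n,cam,strip2(im,np.array([*c,z]),(u[0]-22,u[1]-22,u[0]+23,u[1]+23),cam))
# lane edge lines by hand from z.png (scale 4.5, off 165,130)
F=lambda u,v:(165+u/4.5,130+v/4.5)
for z in (44,86):
    print(z)
    for a in [(50,75),(52,530),(230,70),(238,525),(413,62),(428,520),(588,60),(608,515),(420,98),(585,92)]:
        print(a,onz('top',F(*a),z)[:2])
print(h if 0 else cv2.cvtColor(it,cv2.COLOR_RGB2HSV)[195,275:285,1])
E
```

```text
t top (np.float64(19.80747757051192), array([3.444, 1.24 ]), np.float64(328.31333333333333))
t side (np.float64(5.595109938719451), array([29.277,  2.868]), np.float64(31.35333333333333))
c1 top (np.float64(-6.194519085717178), array([ 4.761, -0.517]), np.float64(285.62666666666667))
c1 side (np.float64(-6.717753420957039), array([34.295, -4.04 ]), np.float64(31.59333333333333))
b1 top (np.float64(-11.261121081444506), array([ 5.77 , -1.149]), np.float64(236.54666666666668))
b1 side (np.float64(-1.258673466781328), array([35.717, -0.785]), np.float64(35.653333333333336))
b2 top (np.float64(-9.398518029299233), array([ 6.086, -1.007]), np.float64(266.14666666666665))
b2 side (np.float64(1.1787996340720297), array([35.296,  0.726]), np.float64(35.833333333333336))
44
(50, 75) [642.53  223.176]
(52, 530) [349.84  206.597]
(230, 70) [649.153 106.324]
(238, 525) [355.836  89.781]
(413, 62) [657.862 -12.851]
(428, 520) [361.916 -29.974]
(588, 60) [ 662.434 -127.318]
(608, 515) [ 367.861 -143.822]
(420, 98) [633.975 -18.032]
(585, 92) [ 640.983 -125.635]
86
(50, 75) [632.281 213.635]
(52, 530) [351.373 197.723]
(230, 70) [638.638 101.487]
(238, 525) [357.128  85.61 ]
(413, 62) [646.996 -12.89 ]
(428, 520) [362.964 -29.325]
(588, 60) [ 651.384 -122.75 ]
(608, 515) [ 368.67  -138.589]
(420, 98) [624.07  -17.863]
(585, 92) [ 630.797 -121.134]
[148 154 149 150 149 150 149 149 147 148]
```

```bash
sed -i 's#np.clip((200-s\[y,x\])/150,0,1)#np.clip((135-s[y,x])/100,0,1)*(v[y,x]>120)#' h.py
python3 - <<'E'
from h import *
it=vision.capture('top'); isd=vision.capture('side')
z=136
for n,c in dict(t=(519.5,-78.1),c1=(576.5,41.8),b1=(572,158),b2=(457.1,154.2)).items():
    for cam,im in (('top',it),('side',isd)):
        u=proj(cam,[*c,z]).astype(int); print(n,cam,strip2(im,np.array([*c,z]),(u[0]-22,u[1]-22,u[0]+23,u[1]+23),cam))
o=sensors.get_obs(); R=o['eef_rot']; p=o['position']
th=np.deg2rad(3.2); d=np.array([np.cos(th),np.sin(th),0])
c=np.array([519.5,-78.1,136]); tgt=c-33*d; tgt[2]=136+25+30
print('shift to approach',R.T@(tgt-p)/10, 'tgt',tgt)
print('lane dir in tool',R.T@d, 'tool y yaw',R[:,1])
E
```

```text
t top (np.float64(18.461472179326638), array([34.471, 11.508]), np.float64(59.870000000000005))
t side (np.float64(9.60949762996174), array([32.403,  5.486]), np.float64(24.08))
c1 top (np.float64(3.7621063122856673), array([36.628,  2.409]), np.float64(56.449999999999996))
c1 side (np.float64(-2.2233399733698165), array([36.493, -1.417]), np.float64(24.78))
b1 top (np.float64(4.999563440929921), array([36.453,  3.189]), np.float64(55.040000000000006))
b1 side (np.float64(1.0818048321860196), array([36.906,  0.697]), np.float64(28.83))
b2 top (np.float64(6.091323600620269), array([36.569,  3.902]), np.float64(60.190000000000005))
b2 side (np.float64(3.7319849110468986), array([36.408,  2.375]), np.float64(29.959999999999997))
shift to approach [  6.53  -30.776 -42.942] tgt [486.551 -79.942 191.   ]
lane dir in tool [-0.     0.291 -0.957] tool y yaw [ 0.344 -0.939  0.   ]
```

```bash
python3 -m creep '[[0,-1,-1.4,0,-1],[0,-4,-5.6,0,-1],[0,-7,-9.8,0,-1],[0,-10,-14,0,-1],[0,-13,-18.2,0,-1],[0,-16,-22.4,0,-1],[0,-19,-26.5,0,-1],[0,-22,-30.7,0,-1],[0,-25,-34.9,0,-1],[0,-28,-39.1,0,-1],[0,-29.8,-41.6,0,-1],[0,-30.8,-42.9,0,-1],[0,-30.8,-42.9,0,-1],[2,-30.8,-42.9,0,-1],[4,-30.8,-42.9,0,-1],[6.5,-30.8,-42.9,0,-1],[6.5,-30.8,-42.9,0,-1],[6.5,-30.8,-42.9,0,-1]]' 20
```

```text
time: 3.1
position: [485.5, -80.1, 191.6]
eef_rot: [[-0.001, 0.343, -0.939], [0.0, -0.939, -0.343], [-1.0, -0.001, 0.001]]
contact_force: [0.3, 0.1, 0.9]
width: -0.003
```

Run:
```python
from h import *
snap('side','s1.png',crop=(190,90,350,210),scale=5)
print(sensors.get_obs()['contact_force'],sensors.get_obs()['width'])
```

```text
[-0.18  -0.386 -0.185] -0.001773952641846853
```

View pics/s1.png

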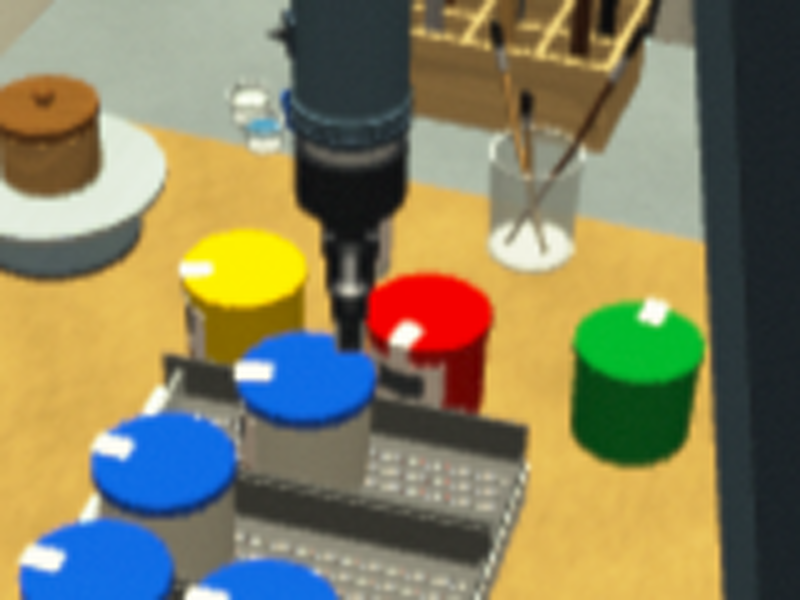

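The closed fingertip is above the rear of the target lid (s1 ≈ (350,345)). Descending carefully.

```bash
python3 -m creep '[[0.8,0,0,0,-1],[1.6,0,0,0,-1],[2.2,0,0,0,-1],[2.5,0,0,0,-1],[2.5,0,0,0,-1]]'; python3 -m creep '[[0.05,0,0,0,-1],[0.05,0,0,0,-1]]'
```

```text
time: 3.65
position: [485.7, -79.7, 165.7]
eef_rot: [[-0.001, 0.344, -0.939], [0.001, -0.939, -0.344], [-1.0, -0.001, 0.001]]
contact_force: [0.6, -0.8, -0.0]
width: -0.004
time: 3.85
position: [486.2, -79.9, 166.0]
eef_rot: [[0.0, 0.344, -0.939], [-0.0, -0.939, -0.344], [-1.0, 0.0, -0.0]]
contact_force: [0.5, -0.7, -0.5]
width: 0.001
```

```bash
python3 -m creep '[[0.05,0,0,0,-1],[0.1,0,0,0,-1],[0.15,0,0,0,-1],[0.15,0,0,0,-1]]'
```

```text
time: 4.25
position: [486.0, -79.8, 164.3]
eef_rot: [[-0.0, 0.344, -0.939], [0.0, -0.939, -0.344], [-1.0, -0.0, 0.0]]
contact_force: [-0.6, 0.3, 0.8]
width: 0.002
```

```bash
python3 -m creep '[[0.05,0,0,0,-1],[0.05,0,0,0,-1]]'
```

```text
time: 4.45
position: [486.0, -79.8, 163.8]
eef_rot: [[-0.0, 0.344, -0.939], [0.0, -0.939, -0.344], [-1.0, -0.0, 0.0]]
contact_force: [0.4, -0.3, -0.1]
width: 0.0
```

```bash
python3 -m creep '[[0.05,0,0,0,-1],[0.05,0,0,0,-1]]'
```

```text
time: 4.65
position: [486.0, -79.8, 163.3]
eef_rot: [[-0.0, 0.344, -0.939], [0.0, -0.939, -0.344], [-1.0, -0.0, 0.0]]
contact_force: [-0.0, 0.5, -0.3]
width: -0.001
```

```bash
python3 -m creep '[[0.05,0,0,0,-1],[0.05,0,0,0,-1]]'
```

```text
time: 4.85
position: [486.0, -79.8, 162.7]
eef_rot: [[-0.0, 0.344, -0.939], [0.0, -0.939, -0.344], [-1.0, -0.0, 0.0]]
contact_force: [0.6, 0.4, 0.2]
width: -0.004
```

```bash
python3 -m creep '[[0.05,0,0,0,-1],[0.05,0,0,0,-1]]'
```

```text
time: 5.05
position: [486.0, -79.8, 162.2]
eef_rot: [[-0.0, 0.344, -0.939], [0.0, -0.939, -0.344], [-1.0, -0.0, 0.0]]
contact_force: [0.2, 0.9, 0.2]
width: 0.002
```

```bash
python3 -m creep '[[0.04,0,0,0,-1],[0.04,0,0,0,-1]]'
```

```text
time: 5.25
position: [486.0, -79.8, 161.9]
eef_rot: [[-0.0, 0.344, -0.939], [0.0, -0.939, -0.344], [-1.0, -0.0, 0.0]]
contact_force: [-0.3, 0.2, 0.0]
width: -0.001
```

```bash
python3 -m creep '[[0.04,0,0,0,-1],[0.04,0,0,0,-1]]'
```

```text
time: 5.45
position: [486.0, -79.8, 161.5]
eef_rot: [[-0.0, 0.344, -0.939], [0.0, -0.939, -0.344], [-1.0, -0.0, 0.0]]
contact_force: [0.5, 0.3, 0.3]
width: 0.001
```

```bash
python3 -m creep '[[0.04,0,0,0,-1],[0.04,0,0,0,-1]]'
```

```text
time: 5.65
position: [486.0, -79.8, 161.1]
eef_rot: [[-0.0, 0.344, -0.939], [0.0, -0.939, -0.344], [-1.0, -0.0, 0.0]]
contact_force: [-0.6, 0.4, 0.2]
width: -0.001
```

```bash
python3 -m creep '[[0.04,0,0,0,-1],[0.04,0,0,0,-1]]'
```

```text
time: 5.85
position: [486.1, -79.9, 160.8]
eef_rot: [[0.0, 0.344, -0.939], [-0.0, -0.939, -0.344], [-1.0, 0.0, -0.0]]
contact_force: [-0.8, 0.1, 1.0]
width: 0.001
```

```bash
python3 -m creep '[[0.03,0,0,0,-1],[0.03,0,0,0,-1]]'
```

```text
time: 6.05
position: [486.2, -79.9, 160.8]
eef_rot: [[0.0, 0.344, -0.939], [-0.0, -0.939, -0.344], [-1.0, 0.0, -0.0]]
contact_force: [-0.6, -0.2, 4.5]
width: -0.001
```

```bash
python3 -m creep '[[0.03,0,0,0,-1],[0.03,0,0,0,-1]]'
```

```text
time: 6.25
position: [486.4, -80.0, 160.7]
eef_rot: [[0.001, 0.344, -0.939], [-0.0, -0.939, -0.344], [-1.0, 0.001, -0.001]]
contact_force: [-1.1, 0.6, 7.0]
width: 0.0
```

```bash
python3 -m creep '[[0,0.03,-0.1,0,-1],[0,0.09,-0.3,0,-1],[0,0.15,-0.5,0,-1],[0,0.23,-0.75,0,-1],[0,0.3,-1,0,-1],[0,0.38,-1.25,0,-1],[0,0.45,-1.5,0,-1],[0,0.53,-1.75,0,-1],[0,0.58,-1.9,0,-1],[0,0.58,-1.9,0,-1]]'
python3 - <<'E'
from h import *
snap('side','s2.png',crop=(190,90,350,210),scale=5)
print(sensors.get_obs()['contact_force'])
E
```

```text
time: 7.25
position: [506.5, -78.9, 160.7]
eef_rot: [[0.002, 0.344, -0.939], [-0.001, -0.939, -0.344], [-1.0, 0.001, -0.001]]
contact_force: [0.0, 1.3, 3.9]
width: 0.002
[-0.555  0.082  5.136]
```

View pics/s2.png

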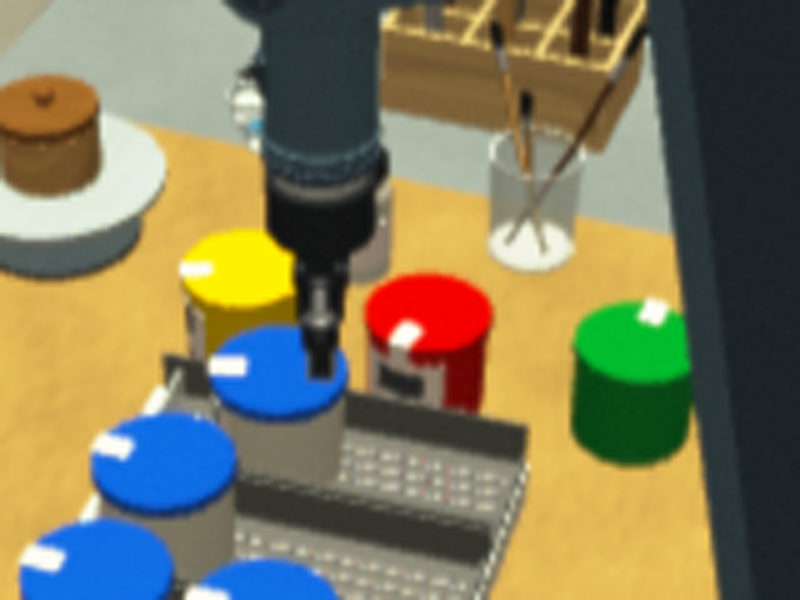

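The tub follows the fingertip (lid moved left from (305,378) to (278,370)). Continuing.

```bash
python3 -m creep '[[0.02,0.03,-0.1,0,-1],[0.02,0.1,-0.33,0,-1],[0.02,0.18,-0.6,0,-1],[0.02,0.26,-0.87,0,-1],[0.02,0.34,-1.14,0,-1],[0.02,0.42,-1.41,0,-1],[0.03,0.5,-1.68,0,-1],[0.03,0.58,-1.95,0,-1],[0.03,0.67,-2.2,0,-1],[0.03,0.75,-2.45,0,-1],[0.03,0.82,-2.7,0,-1],[0.03,0.9,-2.95,0,-1],[0.03,0.96,-3.15,0,-1],[0.03,1,-3.3,0,-1],[0.03,1,-3.3,0,-1]]'
python3 - <<'E'
from h import *
isd=snap('side','s3.png',crop=(190,90,350,210),scale=5)
it=snap('top','t3.png',crop=(165,110,305,240),scale=4.5)
print(sensors.get_obs()['contact_force'])
E
```

```text
time: 8.8
position: [541.1, -77.1, 160.7]
eef_rot: [[0.002, 0.344, -0.939], [-0.001, -0.939, -0.344], [-1.0, 0.001, -0.002]]
contact_force: [-0.2, 0.4, 6.3]
width: 0.0
[-0.443  0.936  6.468]
```

View pics/s3.png

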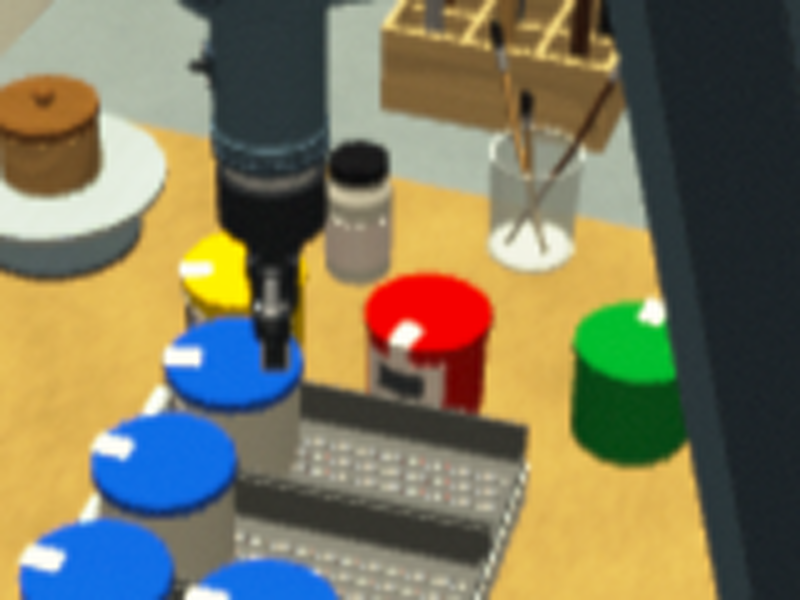

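View pics/t3.png

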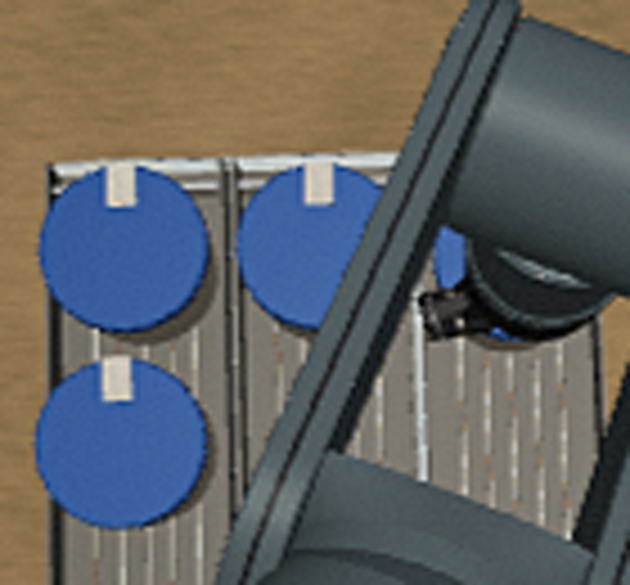

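```bash
python3 -m creep '[[0,0.03,-0.1,0,-1],[0,0.06,-0.2,0,-1],[0,0.09,-0.3,0,-1],[0,0.12,-0.4,0,-1],[0,0.12,-0.4,0,-1]]'
```

```text
time: 9.4
position: [545.2, -76.8, 160.7]
eef_rot: [[0.002, 0.344, -0.939], [-0.001, -0.939, -0.344], [-1.0, 0.001, -0.001]]
contact_force: [-0.2, 1.3, 6.4]
width: -0.002
```

```bash
python3 -m creep '[[0,0.03,-0.1,0,-1],[0,0.06,-0.2,0,-1],[0,0.06,-0.2,0,-1]]'
```

```text
time: 9.7
position: [547.2, -76.7, 160.7]
eef_rot: [[0.002, 0.344, -0.939], [-0.001, -0.939, -0.344], [-1.0, 0.001, -0.001]]
contact_force: [-1.7, 0.5, 7.3]
width: 0.003
```

```bash
python3 -m creep '[[0,0.03,-0.1,0,-1],[0,0.06,-0.2,0,-1],[0,0.06,-0.2,0,-1]]'
```

```text
time: 10.0
position: [549.3, -76.6, 160.7]
eef_rot: [[0.002, 0.344, -0.939], [-0.001, -0.939, -0.344], [-1.0, 0.001, -0.001]]
contact_force: [-0.9, -0.2, 5.9]
width: 0.0
```

```bash
python3 -m creep '[[0,0.03,-0.1,0,-1],[0,0.06,-0.2,0,-1],[0,0.06,-0.2,0,-1]]'
```

```text
time: 10.3
position: [551.4, -76.4, 160.7]
eef_rot: [[0.002, 0.344, -0.939], [-0.001, -0.939, -0.344], [-1.0, 0.001, -0.002]]
contact_force: [-0.6, -0.4, 6.7]
width: 0.002
```

```bash
cat >> h.py <<'E'
def lid_side(isd,p0,z=135.8,cam='side',t=8):
    S=lidhulls(isd,cam); u=proj(cam,[*p0,z])
    ms=min(S,key=lambda a:np.hypot(*(a[0]-u)))[1]; hs=hullpts(ms)
    f=lambda v: ext(simhull(cam,[v[0],v[1],z],t))-ext(hs,0.45)
    s=least_squares(f,p0); return s.x,np.sqrt(np.mean(s.fun**2))
E
python3 - <<'E'
from h import *
isd=snap('side','s4.png',crop=(190,90,350,210),scale=5)
for n,c in dict(t=(581,-75),c1=(576.5,41.8),b1=(572,158),b2=(457.1,154.2)).items():
    print(n,lid_side(isd,np.array(c,float)))
print(sensors.get_obs()['contact_force'])
E
```

```text
t (array([583.769, -74.171]), np.float64(0.26998376490570114))
c1 (array([576.063,  41.19 ]), np.float64(0.3502974280019829))
b1 (array([571.811, 157.87 ]), np.float64(0.20858786079343725))
b2 (array([457.287, 154.257]), np.float64(0.35559819052650554))
[-0.276  0.668  6.803]
```

View pics/s4.png

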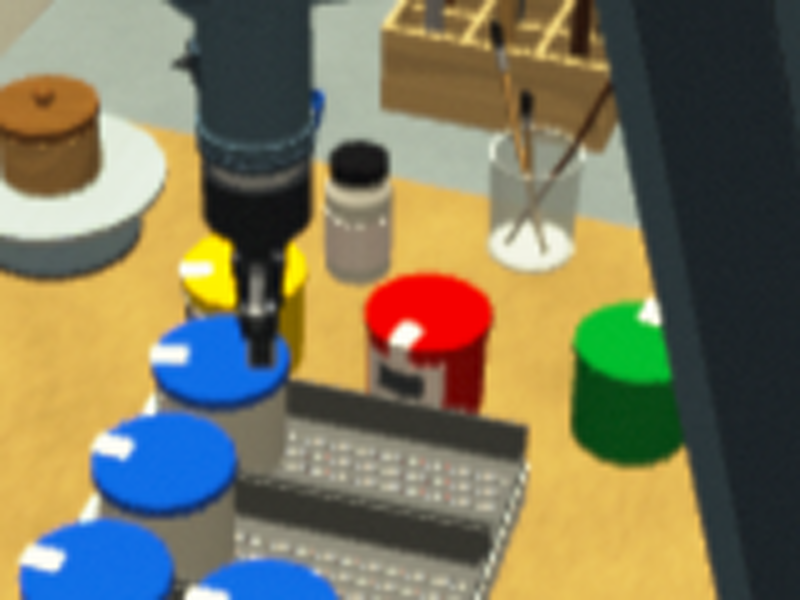

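```bash
python3 -m creep '[[0,0.03,-0.1,0,-1],[0,0.06,-0.2,0,-1],[0,0.06,-0.2,0,-1]]'
```

```text
time: 10.65
position: [553.5, -76.3, 160.7]
eef_rot: [[0.002, 0.344, -0.939], [-0.001, -0.939, -0.344], [-1.0, 0.001, -0.001]]
contact_force: [-0.5, -0.3, 6.2]
width: -0.001
```

```bash
python3 -m creep '[[0,0.03,-0.1,0,-1],[0,0.06,-0.2,0,-1],[0,0.06,-0.2,0,-1]]'
```

```text
time: 10.95
position: [555.0, -76.2, 160.7]
eef_rot: [[0.001, 0.344, -0.939], [-0.001, -0.939, -0.344], [-1.0, 0.001, -0.0]]
contact_force: [-2.4, 0.0, 7.7]
width: 0.001
```

```bash
python3 -m creep '[[0,0.03,-0.1,0,-1],[0,0.03,-0.1,0,-1]]'
python3 - <<'E'
from h import *
isd=snap('side','s5.png',crop=(190,90,350,210),scale=5)
x,e=lid_side(isd,np.array([586.,-75])); print(x,e)
u=proj('side',[*x,135.8]).astype(int); print(strip2(isd,np.array([*x,135.8]),(u[0]-22,u[1]-22,u[0]+23,u[1]+23),'side'))
print(sensors.get_obs()['contact_force'])
E
```

```text
time: 11.15
position: [555.2, -76.2, 160.7]
eef_rot: [[-0.001, 0.344, -0.939], [-0.001, -0.939, -0.344], [-1.0, 0.0, 0.001]]
contact_force: [-5.9, -0.8, 11.0]
width: -0.002
[586.852 -73.062] 0.3555457988705288
(np.float64(13.813901596554274), array([36.03 ,  8.859]), np.float64(21.119999999999997))
[-6.14  -0.025 10.777]
```

The tub is at the lip: Fx is -6 N and it no longer advances. I'll ease off slightly, then roll it about 14° clockwise by moving and turning the tool rigidly about the tub axis.

```bash
python3 -m creep '[[-0.015,-0.015,0.05,0,-1],[-0.015,-0.015,0.05,0,-1],[-0.015,-0.06,0.035,0.015,-1],[-0.015,-0.11,0.02,0.031,-1],[-0.015,-0.21,-0.016,0.062,-1],[-0.015,-0.305,-0.055,0.093,-1],[-0.015,-0.4,-0.094,0.124,-1],[-0.015,-0.49,-0.138,0.155,-1],[-0.015,-0.583,-0.183,0.186,-1],[-0.015,-0.67,-0.233,0.217,-1],[-0.015,-0.762,-0.284,0.248,-1],[-0.015,-0.762,-0.284,0.248,-1]]'
python3 - <<'E'
from h import *
isd=snap('side','s6.png',crop=(190,90,350,210),scale=5)
x,e=lid_side(isd,np.array([586.,-75])); print(x,e)
u=proj('side',[*x,135.8]).astype(int); print(strip2(isd,np.array([*x,135.8]),(u[0]-22,u[1]-22,u[0]+23,u[1]+23),'side'))
print(sensors.get_obs()['contact_force'])
E
```

```text
time: 12.4
position: [555.8, -67.9, 160.7]
eef_rot: [[0.0, 0.102, -0.995], [-0.001, -0.995, -0.102], [-1.0, 0.001, 0.0]]
contact_force: [-3.5, -0.2, 7.5]
width: -0.003
[579.758  -5.6  ] 7.5638796804142
(np.float64(163.59277845386848), array([-6.666,  1.963]), np.float64(30.4))
[-3.783  0.624  8.043]
```

View pics/s6.png

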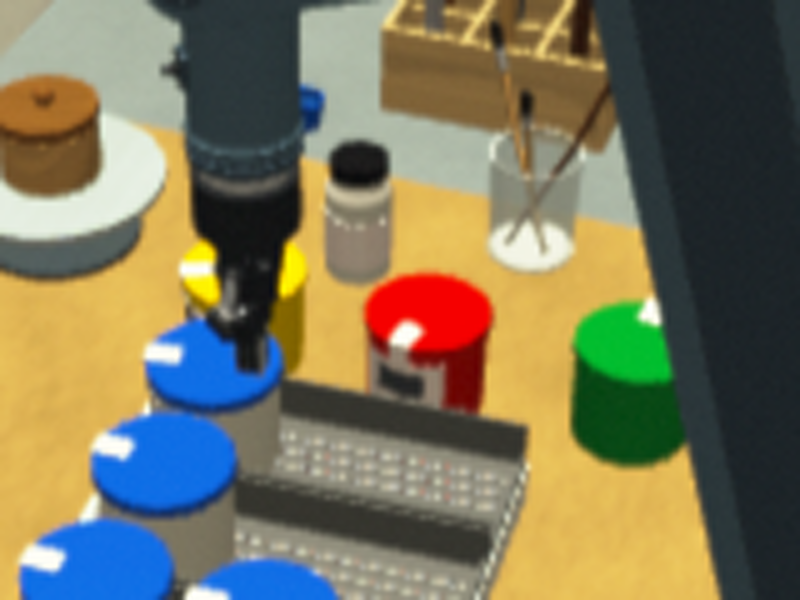

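```bash
python3 -m creep '[[-0.05,0,0,0,-1],[-0.2,0,0,0,-1],[-1,0,0,0,-1],[-3,0,0,0,-1],[-6,0,0,0,-1],[-8,1.5,1.3,0,-1],[-9,5,4.3,0,-1],[-9,8.5,7.2,0,-1],[-9,12,10.2,0,-1],[-9,15.5,13.2,0,-1],[-9,19,16.2,0,-1],[-9,22.5,19.2,0,-1],[-9,26,22.2,0,-1],[-9,29.5,25.2,0,-1],[-9,33,28.2,0,-1],[-9,36.5,31.2,0,-1],[-9,38.5,33,0,-1],[-9,40,34,0,-1],[-9,40,34,0,-1]]'
python3 - <<'E'
from h import *
isd=snap('side','s7.png',crop=(190,90,350,210),scale=5)
it=snap('top','t7.png',crop=(165,110,305,240),scale=4.5)
T=lidhulls(it,'top'); S=lidhulls(isd,'side')
for n,p in dict(t=(587,-74),c1=(576.5,41.8),b1=(572,158),b2=(457.1,154.2)).items():
    tc=proj('top',[*p,130]); sc=proj('side',[*p,130])
    mt=min(T,key=lambda a:np.hypot(*(a[0]-tc)))[1]; ms=min(S,key=lambda a:np.hypot(*(a[0]-sc)))[1]
    x,e,_=fitlid(mt,ms,[*p,136],8); print(n,x,e)
    for cam,im in (('top',it),('side',isd)):
        c=np.array([x[0],x[1],135.8]);u=proj(cam,c).astype(int); print(cam,strip2(im,c,(u[0]-22,u[1]-22,u[0]+23,u[1]+23),cam))
print(sensors.get_obs()['contact_force'])
E
```

```text
time: 14.35
position: [257.8, -502.3, 249.8]
eef_rot: [[-0.0, 0.1, -0.995], [-0.0, -0.995, -0.1], [-1.0, 0.0, 0.0]]
contact_force: [-0.5, -0.3, 0.4]
width: -0.003
t [604.652 -73.057  74.241  -3.945] 4.255156704687248
top (np.float64(2.726431848524482), array([27.662,  1.317]), np.float64(136.07000000000002))
side (np.float64(-4.890240501030205), array([22.092, -1.89 ]), np.float64(30.19))
c1 [565.111  38.088 177.797  -2.291] 4.577680260872614
top (np.float64(-25.495187789157743), array([ 5.996, -2.86 ]), np.float64(56.22))
side (np.float64(-7.389179253668687), array([32.668, -4.237]), np.float64(12.05))
b1 [572.067 158.055 135.954   0.512] 0.2295398133411768
top (np.float64(5.154202638744284), array([36.468,  3.289]), np.float64(56.269999999999996))
side (np.float64(1.4462493355067991), array([37.038,  0.935]), np.float64(28.56))
b2 [457.096 154.24  135.942   0.34 ] 0.2785035665866903
top (np.float64(6.089252532375339), array([36.552,  3.899]), np.float64(60.45))
side (np.float64(3.3490404112715533), array([36.505,  2.136]), np.float64(30.04))
[0.754 0.121 0.217]
```

View pics/t7.png

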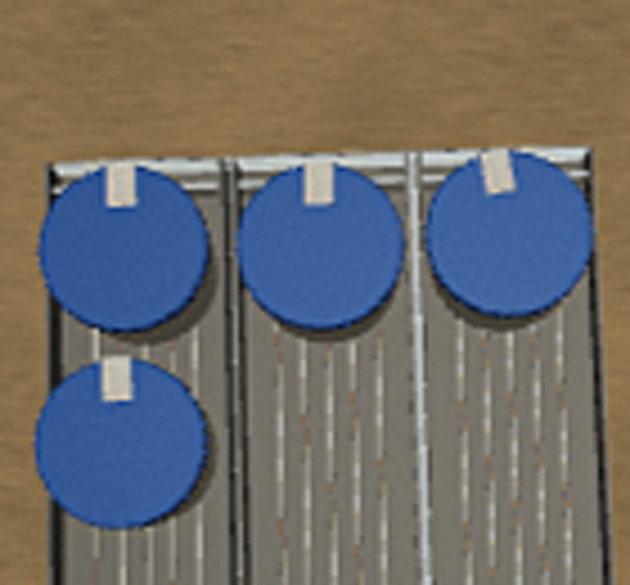

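View pics/s7.png

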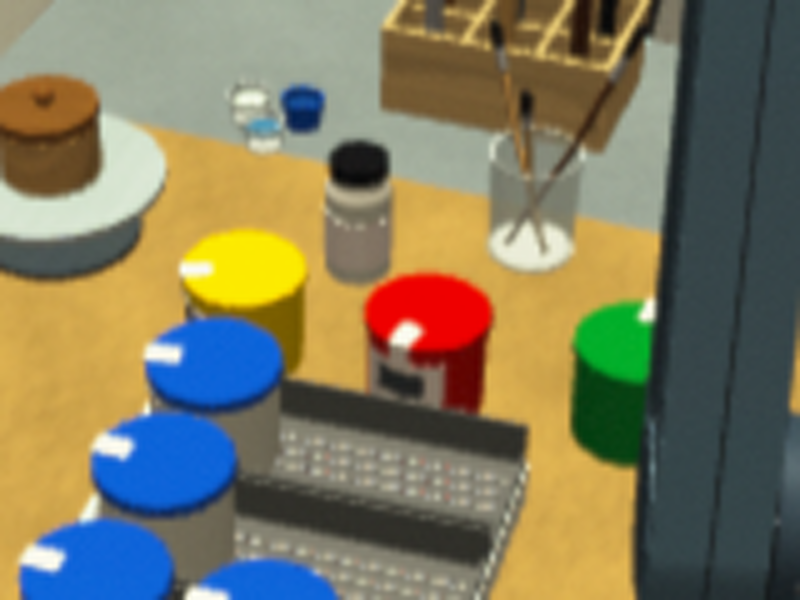

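```bash
cat >> h.py <<'E'
def lid_top(it,p0,z=135.8,t=8):
    T=lidhulls(it,'top'); u=proj('top',[*p0,z]); m=min(T,key=lambda a:np.hypot(*(a[0]-u)))[1]; hs=hullpts(m)
    f=lambda v: ext(simhull('top',[v[0],v[1],z],t))-ext(hs,v[2])
    s=least_squares(f,[*p0,.45]); return s.x,np.sqrt(np.mean(s.fun**2))
E
python3 - <<'E'
from h import *
it=vision.capture('top')
for n,p in dict(t=(587,-74),c1=(576.5,41.8),b1=(572,158),b2=(457.1,154.2)).items():
    m=bluelids(it); x,e=lid_top(it,np.array(p,float))
    c=np.array([x[0],x[1],135.8]);u=proj('top',c).astype(int); print(n,x,e,strip2(it,c,(u[0]-22,u[1]-22,u[0]+23,u[1]+23),'top'))
T=lidhulls(it,'top'); print([t[0] for t in T])
E
```

```text
t [587.358 -70.11    0.48 ] 0.2626166278163982 (np.float64(11.899273532185182), array([36.011,  7.588]), np.float64(57.16))
c1 [576.968  42.013   0.443] 0.3852705069955759 (np.float64(3.4708559640702763), array([36.22 ,  2.197]), np.float64(56.28))
b1 [572.312 158.192   0.534] 0.23087332229976223 (np.float64(4.693164473071316), array([36.794,  3.021]), np.float64(58.24))
b2 [456.975 154.229   0.428] 0.22567014459453894 (np.float64(5.931201221836963), array([36.532,  3.795]), np.float64(59.19))
[array([277.809, 162.549]), array([192.023, 165.847]), array([235.693, 165.249]), array([191.449, 208.99 ])]
```

The tub slid about 4 mm sideways to the left wall, so it turned only about 6.5°. It's still about 8° off, but now it's pinned by wall and lip. I'll go back and roll the rest.

```bash
python3 -m creep '[[0,-1.5,-1.3,0,-1],[0,-5,-4.3,0,-1],[0,-9,-7.6,0,-1],[0,-13,-11,0,-1],[0,-17,-14.4,0,-1],[0,-21,-17.8,0,-1],[0,-25,-21.2,0,-1],[0,-29,-24.5,0,-1],[0,-33,-27.9,0,-1],[0,-36.5,-30.8,0,-1],[0,-38.8,-32.7,0,-1],[1,-39.9,-33.6,0,-1],[4,-39.9,-33.6,0,-1],[6.5,-39.9,-33.6,0,-1],[8,-39.9,-33.6,0,-1],[8.6,-39.9,-33.6,0,-1],[8.7,-39.9,-33.6,0,-1],[8.7,-39.9,-33.6,0,-1]]'
```

```text
time: 16.3
position: [552.2, -68.9, 163.6]
eef_rot: [[0.001, 0.103, -0.995], [-0.0, -0.995, -0.103], [-1.0, 0.0, -0.001]]
contact_force: [-0.3, -0.1, -0.1]
width: -0.001
```

```bash
python3 -m creep '[[0.1,0,0,0,-1],[0.2,0,0,0,-1],[0.25,0,0,0,-1],[0.25,0,0,0,-1]]'
```

```text
time: 16.7
position: [552.3, -69.3, 160.8]
eef_rot: [[0.001, 0.102, -0.995], [-0.0, -0.995, -0.102], [-1.0, 0.0, -0.001]]
contact_force: [0.5, 0.0, 0.5]
width: -0.003
```

```bash
python3 -m creep '[[0.03,0,0,0,-1],[0.03,0,0,0,-1]]'
```

```text
time: 16.9
position: [552.3, -69.3, 160.8]
eef_rot: [[0.001, 0.103, -0.995], [-0.0, -0.995, -0.103], [-1.0, 0.0, -0.001]]
contact_force: [-1.4, -0.1, 5.5]
width: -0.002
```

```bash
python3 -m creep '[[0.02,0,-0.02,0,-1],[0.02,-0.06,-0.03,0.018,-1],[0.02,-0.12,-0.035,0.035,-1],[0.02,-0.18,-0.045,0.053,-1],[0.02,-0.245,-0.055,0.07,-1],[0.02,-0.305,-0.07,0.088,-1],[0.02,-0.37,-0.085,0.105,-1],[0.02,-0.43,-0.1,0.123,-1],[0.02,-0.5,-0.115,0.142,-1],[0.02,-0.5,-0.115,0.142,-1]]'
```

```text
time: 17.9
position: [552.8, -64.5, 160.7]
eef_rot: [[0.0, -0.04, -0.999], [-0.001, -0.999, 0.04], [-1.0, 0.001, -0.0]]
contact_force: [-1.8, -0.0, 6.6]
width: 0.001
```

```bash
python3 -m creep '[[-0.05,0,0,0,-1],[-0.2,0,0,0,-1],[-1,0,0,0,-1],[-3,0,0,0,-1],[-6,0,0,0,-1],[-8,1.5,1,0,-1],[-9,5,3,0,-1],[-9,9,5.6,0,-1],[-9,13,8,0,-1],[-9,17,10.5,0,-1],[-9,21,13,0,-1],[-9,25,15.5,0,-1],[-9,29,18,0,-1],[-9,33,20.4,0,-1],[-9,37,23,0,-1],[-9,41,25.4,0,-1],[-9,43.5,27,0,-1],[-9,44.8,27.7,0,-1],[-9,44.8,27.7,0,-1]]'
python3 - <<'E'
from h import *
isd=snap('side','s8.png',crop=(190,90,350,210),scale=5)
it=snap('top','t8.png',crop=(165,110,305,240),scale=4.5)
for n,p in dict(t=(587,-74),c1=(576.5,41.8),b1=(572,158),b2=(457.1,154.2)).items():
    x,e=lid_top(it,np.array(p,float))
    c=np.array([x[0],x[1],135.8]);u=proj('top',c).astype(int); print(n,x,e,strip2(it,c,(u[0]-22,u[1]-22,u[0]+23,u[1]+23),'top'))
    u=proj('side',c).astype(int); print(n,'side',strip2(isd,c,(u[0]-22,u[1]-22,u[0]+23,u[1]+23),'side'))
print(sensors.get_obs()['contact_force'])
E
```

```text
time: 19.8
position: [257.6, -502.0, 249.8]
eef_rot: [[0.0, -0.042, -0.999], [0.0, -0.999, 0.042], [-1.0, -0.0, -0.0]]
contact_force: [0.5, 0.5, 0.0]
width: -0.004
t [587.947 -68.602   0.575] 0.30425031083530685 (np.float64(6.700302143273182), array([36.029,  4.233]), np.float64(59.41))
t side (np.float64(2.774595109133279), array([37.644,  1.824]), np.float64(22.910000000000004))
c1 [576.99   41.965   0.453] 0.3748047963660507 (np.float64(3.5405898582980493), array([36.186,  2.239]), np.float64(56.36))
c1 side (np.float64(-0.7417088859499765), array([37.45 , -0.485]), np.float64(25.24))
b1 [572.312 158.192   0.534] 0.2308733222997622 (np.float64(4.682117945921134), array([36.798,  3.014]), np.float64(58.230000000000004))
b1 side (np.float64(1.2540899696702805), array([36.795,  0.806]), np.float64(28.54))
b2 [456.927 154.247   0.438] 0.2177808770881748 (np.float64(5.919119715116801), array([36.596,  3.794]), np.float64(59.18000000000001))
b2 side (np.float64(3.3250459399016874), array([36.655,  2.13 ]), np.float64(30.020000000000003))
[-0.321 -0.623  0.152]
```

View pics/t8.png

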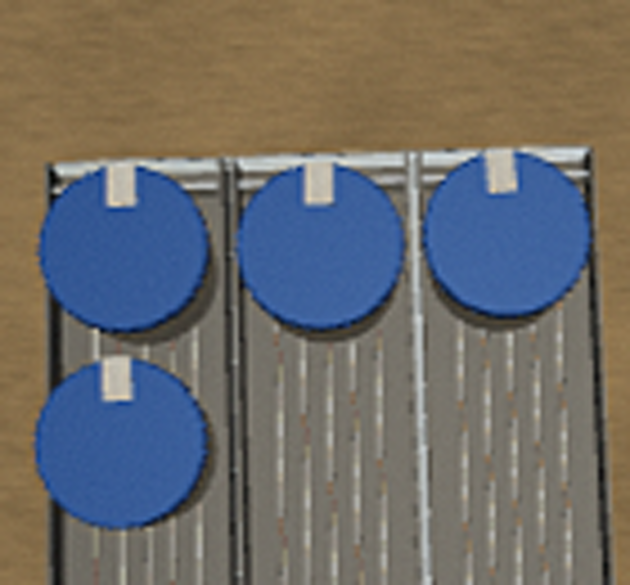

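View pics/s8.png

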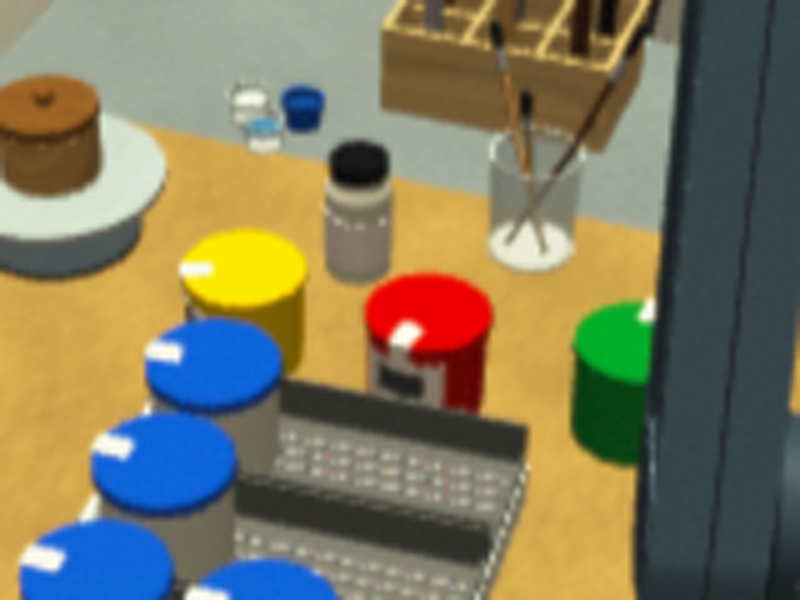

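Run:
```python
from h import *
order.close_job(); print(sensors.get_obs()['time'])
```

```text
the job is handed in; nothing more can be done
the job is handed in; nothing more can be done
```

I dragged the tub in the right-hand lane forward to its front lip and turned its label to the front. I then backed the arm away and handed the job in at about 20 s. No verdict was reported.

- **Position:** I pushed until the tub stopped advancing, with about 6 N against the lip. The lid centre then measured about (588, -69) mm, and the tub looked upright in the side picture. I didn't measure the gap to the lip directly. The tub stands about 4 mm further forward than the other front tubs would suggest, which may just mean they don't touch their own lips.
- **Label angle:** The label measured 6.7° in the top picture. The lane's edges give 3.2° and the forward-facing tubs give 3.5–5.9°, so the label is about 1–3.5° off, against an allowed 8.5°. The side picture agreed roughly, but is less precise.
- **What went wrong:** The first roll turned the tub only about 6.5°, because it slid about 4 mm sideways instead of turning. With the tub close to the left wall, a second roll did the rest.
- **Pressing force:** The highest vertical force I read was 11 N (about 12.5 N including the forward push). I only read it between moves, so a brief peak could have gone unseen.
- **Everything else:** The other three blue tubs measured within 1 mm of where they started. I saw no change in the dye bottle and brush pot in the last side picture. I didn't recheck the tape roll, flat brush or sanding block, but the arm never went near them.

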